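# Lids back on the seasoning pots

## Robot

A 6-joint arm with a two-finger parallel gripper is mounted at the origin on the work surface. World frame = base frame: x ahead of the robot, y to its left, z up, the work surface at z = 0. Lengths are in m, angles in rad, forces in N, time in s.
With the tool pointing down it reaches from about 0.35 to 0.975 m from the base axis. Payload 7.1 kg.
Tool frame: the origin (TCP) lies midway between the tips of the shut fingers; the grasp point (between the pads) lies 19 mm behind it; z points along the fingers, y is the direction in which the jaws open and shut (so a half turn about z gives the same grasp; the last joint's range is limited). The gripper opens to 88 mm and grips with 3 to 60 N. Pads are 20 mm wide; open, the fingers measure 115 mm over their backs; the gripper's body (75 mm by 178 mm) begins 61 mm behind the grasp point.
Start: joints at [1.156, 0.423, 1.63, -0, 1.089, -0.019], TCP at [0.241, 0.577, 0.223] pointing down, gripper open.
Joint ranges: [-3, 3], [-0.9, 2.11], [0.09, 2.58], [-1.31, 4.45], [0.11, 2.69], [-2.54, 2.54]. Speed limits (rad/s): [2.39, 2.39, 3.01, 3.14, 3.14, 3.14].

## Interface

Orientations are given as [roll, pitch, yaw] about the fixed x, y, z axes, in that order (R = Rz(yaw) Ry(pitch) Rx(roll)).
In Python, from bench import sensors, optics, robot gives the robot as it stands.
- The arm moves only by the shell command python3 -m creep 'ROWS' [OPENING] [FORCE]. ROWS is JSON, one flat list of numbers, 6 for each row, row after row: the shift along the world's x, y, z in mm, then the turn, a rotation vector about the world's x, y, z in degrees. A call has 1 to 10 rows; each row shifts and turns the commanded pose from where the row before left it; what a row does not reach is not made up. A row lasts 1/8 s, in which the tool goes at most 62.5 mm and 10.7 degrees, less where a joint would pass 70% of its speed; a pose out of reach is approached as far as the arm can. A call is refused whole if a number of a shift passes 62.5 or a number of a turn 10.7, either way. A call with a gripper value outside its range is refused whole. OPENING is the opening, from 0 (shut) to 1 (fully open), set as the call begins (- or left out, the last holds). The fingers move at their own pace and stop on an object; FORCE is the grip in N (left out, the last holds). Time passes only in rows, so rows that do not move let the fingers close. It gives the time, the measured TCP pose, the force and the opening at its end, in the units of the state.
- sensors.get_obs(): the state, without advancing time (a new reading comes with each control period).
- optics.get_image(name): name is "scene" or "top"; returns a dict with "image" (420x560x3 uint8, red, green, blue), "K" (3x3 intrinsics, pixels), "extrinsics" (4x4, takes a point from camera to world coordinates). Camera axes: x right, y up, looking along -z (the intrinsics and any distortion apply to the point x, -y, -z); pixel columns grow to the right and rows downward; lengths in m; the calibration is good to about 2 mm. A picture is of the moment at which its call begins. There is no depth.
- robot.job_done(): hands the job in, once; it reports no verdict.
The state is a dict: "time_s": time; "qpos": joint angles; "dq": joint speeds; "joint_efforts": joint torques, N m; "position": TCP position; "eef_rot": TCP orientation; "ft_force": force on the tool from outside, world axes, zero at the start; "wrist_torque": the same for the moment, N m; "opening": finger opening in m.
Only numpy, scipy, OpenCV 4.12 (cv2) and the standard library are available. Lean on these libraries where they do the work, as an engineer would, in place of code of your own. Each camera call takes 0.05 s, during which the arm holds its last target.

## Task

Cooking is over: close the four stoneware seasoning pots by putting on each the wooden lid made for it, by shape and size, and let go, so that every lid sits level with its plug inside the mouth and its flange flat on the rim. Leave the pots where they stand, and do not push about or knock over the coffee jar and the pepper mill among them.

Things in the scene. Friction and masses are not known exactly. Their poses are not given: they have to be found in the camera images.
- lid_big_knob (a point): Dark wood lid of the big round pot, right way up, (mm) 45 tall: a flange of diameter 100 over a tapered plug of diameter 74 (plug 8 tall, flange 5 thick); on it a round steel knob of diameter 22, 32 tall. Point: inside the knob, on the centre line, 10 below its top, 22 above the flange top, 35 above the underside; grip here. z up. Lid home: point 27 above the rim.
- lid_small_knob (a point): Dark wood lid of the small round pot, right way up, (mm) 45 tall: a flange of diameter 72 over a tapered plug of diameter 44 (plug 8 tall, flange 5 thick); on it a round steel knob of diameter 22, 32 tall. Point: inside the knob, on the centre line, 10 below its top, 22 above the flange top, 35 above the underside; grip here. z up. Lid home: point 27 above the rim.
- lid_square_knob (a point): Dark wood lid of the square pot, right way up, (mm) 45 tall: a flange 84 x 84 (sides along x, y) over a tapered plug 58 x 58 (plug 8 tall, flange 5 thick); on it a steel bar knob 36 long (along x) and 14 wide (y), 32 tall. Point: inside the knob, on the centre line, 10 below its top, 22 above the flange top, 35 above the underside; grip here. z up. Lid home: point 27 above the rim.
- lid_oblong_knob (a point): Dark wood lid of the oblong pot, right way up, (mm) 45 tall: a flange 110 (x) x 70 (y) over a tapered plug 84 x 44 (plug 8 tall, flange 5 thick); on it a steel bar knob 36 long (along x) and 14 wide (y), 32 tall. Point: inside the knob, on the centre line, 10 below its top, 22 above the flange top, 35 above the underside; grip here. z up. Lid home: point 27 above the rim.
- pot_big_mouth (a point): The big round pot: white stoneware, open, empty, loose, about 500 g; (mm) outer diameter 96, mouth 86 across, 60 tall, floor inside about 5 to 6 above its underside. This point is the centre of the mouth, level with the rim. z axis up.
- pot_small_mouth (a point): The small round pot: white stoneware, open, empty, loose, about 500 g; (mm) outer diameter 66, mouth 56 across, 60 tall, floor inside about 5 to 6 above its underside. This point is the centre of the mouth, level with the rim. z axis up.
- pot_square_mouth (a point): The square pot: white stoneware, open, empty, loose, about 500 g; (mm) 80 x 80 outside, mouth 70 x 70, sides along its x and y axes, 60 tall, floor inside about 5 to 6 above its underside. This point is the centre of the mouth, level with the rim. z axis up.
- pot_oblong_mouth (a point): The oblong pot: white stoneware, open, empty, loose, about 500 g; (mm) 106 (x) x 66 (y) outside, mouth 96 x 56, 60 tall, floor inside about 5 to 6 above its underside. This point is the centre of the mouth, level with the rim. z axis up.
- coffee_jar_mid (a point): Bystander: closed amber glass jar with black cap, (mm) diameter 56, 85 tall, loose, upright among the things. This point is its centre, half-way up.
- pepper_mill_mid (a point): Bystander: turned brown wooden pepper mill, (mm) diameter 48 at the foot, 85 tall, loose, upright among the things. This point is its centre, half-way up.
Not all that is in view belongs to the job. What is shaped like the part that bears lid_oblong_knob but turquoise is not meant. Leave any green look-alike of the part that bears pot_small_mouth alone.

How it is judged:
At the end, for the whole second after the job is handed in: Each of the four lids lies on the pot of its own shape and size, within 10 mm of its centre, flange down on the rim (knob point 22 to 31 mm above the rim), lid and pot level within 0.07 rad, at rest and released (horizontal distance between lid_big_knob and pot_big_mouth below 0.01 m and z of lid_big_knob in the frame of pot_big_mouth between 0.022 and 0.031 m and angle between each of lid_big_knob, pot_big_mouth, lid_small_knob, pot_small_mouth, lid_square_knob, pot_square_mouth, lid_oblong_knob, pot_oblong_mouth's own z axis and vertical below 0.07 rad and linear speed of each of lid_big, pot_big, lid_small, pot_small, lid_square, pot_square, lid_oblong, pot_oblong below 0.02 m/s and horizontal distance between lid_small_knob and pot_small_mouth below 0.01 m and z of lid_small_knob in the frame of pot_small_mouth between 0.022 and 0.031 m and horizontal distance between lid_square_knob and pot_square_mouth below 0.01 m and z of lid_square_knob in the frame of pot_square_mouth between 0.022 and 0.031 m and horizontal distance between lid_oblong_knob and pot_oblong_mouth below 0.01 m and z of lid_oblong_knob in the frame of pot_oblong_mouth between 0.022 and 0.031 m); the robot touches nothing.
It fails at once if a pot is shifted by more than 4 cm or tipped (distance of any of pot_big_mouth, pot_small_mouth, pot_square_mouth, pot_oblong_mouth from where it was at the start of the episode above 0.04 m or angle between any of pot_big_mouth, pot_small_mouth, pot_square_mouth, pot_oblong_mouth's own z axis and vertical above 0.4 rad).
It fails at once if the coffee jar is shifted by more than 4 cm or knocked over (distance of coffee_jar_mid from where it was at the start of the episode above 0.04 m or angle between coffee_jar_mid's own z axis and vertical above 0.4 rad).
It fails at once if the pepper mill is shifted by more than 4 cm or knocked over (distance of pepper_mill_mid from where it was at the start of the episode above 0.04 m or angle between pepper_mill_mid's own z axis and vertical above 0.4 rad).
It also fails if it takes over 106 s, if anything falls off the work surface, if the arm or the gripper's body presses on something with over 40 N, if the wrist force passes 120 N, or if a joint passes its speed limit or range.

## Working session

There is one attempt and no reset: what is moved stays moved. The work goes in short steps, Python scripts to look and compute and a shell command to move; the robot and the scene stay as the last step left them, time stands still between calls to the robot, and variables do not carry over. Pictures are saved under pics/ and viewed, and the job is handed in when it is done.

```bash
ls; mkdir -p pics; python3 - <<'E'
from bench import sensors, optics, robot
import cv2,numpy as np
np.set_printoptions(precision=4,suppress=True)
print(sensors.get_obs())
for n in("scene","top"):
    d=optics.get_image(n); print(n,d["K"],d["extrinsics"],[k for k in d])
    np.savez(f"pics/{n}0.npz",**{k:d[k] for k in("image","K","extrinsics")})
    cv2.imwrite(f"pics/{n}0.png",d["image"][:,:,::-1])
E
```

```text
pics
{'time_s': 0.0, 'qpos': array([ 1.156 ,  0.4238,  1.6307, -0.    ,  1.0886, -0.019 ]), 'dq': array([ 0.0006,  0.001 , -0.0007, -0.0002, -0.0012,  0.0008]), 'joint_efforts': array([ -0.0011, -54.4632, -27.3657,   0.0642,   0.0229,  -0.0001]), 'position': array([0.2407, 0.5762, 0.2219]), 'eef_rot': array([-3.1401, -0.    ,  2.7458]), 'ft_force': array([ 0.6366,  0.5717, -0.1334]), 'wrist_torque': array([-0.0421, -0.0122,  0.0291]), 'opening': 0.08790810129180901}
scene [[482.3773   0.     284.6196]
 [  0.     482.3773 212.8054]
 [  0.       0.       1.    ]] [[ 0.3874 -0.7773  0.4958  1.0541]
 [ 0.9219  0.3307 -0.2019 -0.2542]
 [-0.007   0.5353  0.8446  1.0374]
 [ 0.      0.      0.      1.    ]] ['image', 'K', 'extrinsics']
top [[423.1666   0.     278.6404]
 [  0.     423.1666 205.2169]
 [  0.       0.       1.    ]] [[ 0.0005  0.978  -0.2086  0.3044]
 [-1.      0.0004 -0.0005  0.0171]
 [-0.0004  0.2086  0.978   0.9068]
 [ 0.      0.      0.      1.    ]] ['image', 'K', 'extrinsics']
```

View pics/scene0.png

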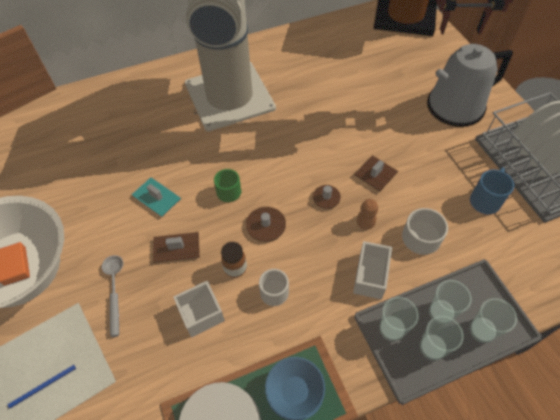

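View pics/top0.png

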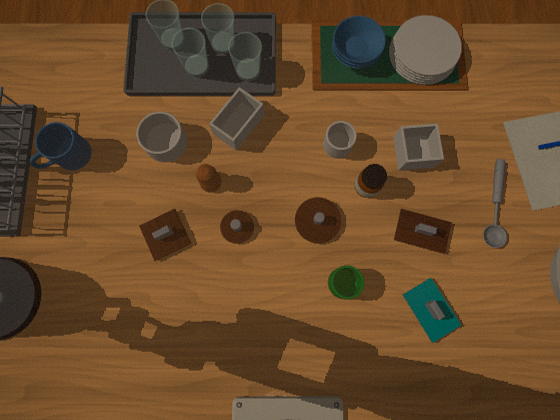

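The scene shows dark lids at top-view pixels (318,220) big round, (238,227) small round, (165,235) square and (425,230) oblong. The pots are at (161,137) big, (238,118) oblong, (340,139) small and (418,147) square. The decoys are the turquoise lid (432,310) and the green pot (346,282). The coffee jar is at (371,180) and the pepper mill at (208,178). I'll enlarge the work area next.

```bash
cat > h.py <<'E'
import numpy as np,cv2
np.set_printoptions(precision=4,suppress=True)
def load(n): return dict(np.load(f"pics/{n}.npz"))
def grab(n,tag):
    from bench import optics
    d=optics.get_image(n); np.savez(f"pics/{n}{tag}.npz",**{k:d[k] for k in("image","K","extrinsics")}); return d
def proj(d,P):
    P=np.atleast_2d(P);E=d["extrinsics"];p=(P-E[:3,3])@E[:3,:3]
    return np.c_[d["K"][0,0]*p[:,0]/-p[:,2]+d["K"][0,2], d["K"][1,1]*(-p[:,1])/-p[:,2]+d["K"][1,2]]
def unproj(d,uv,z):
    uv=np.atleast_2d(np.asarray(uv,float));E=d["extrinsics"];K=d["K"]
    r=np.c_[(uv[:,0]-K[0,2])/K[0,0],-(uv[:,1]-K[1,2])/K[1,1],-np.ones(len(uv))]@E[:3,:3].T
    return E[:3,3]+r*((z-E[2,3])/r[:,2])[:,None]
def crop(d,u0,v0,u1,v1,s,fn,draw=()):
    im=cv2.resize(d["image"][v0:v1,u0:u1,::-1],None,fx=s,fy=s,interpolation=cv2.INTER_CUBIC)
    for pts,col in draw:
        q=np.round(((pts-[u0,v0]+.5)*s-.5)*16).astype(np.int32)
        cv2.polylines(im,[q[:,None]],True,col,1,cv2.LINE_AA,4)
    cv2.imwrite(fn,im)
E
python3 - <<'E'
from h import *
d=load("top0")
crop(d,120,80,300,270,3,"pics/cA.png"); crop(d,285,80,475,270,3,"pics/cB.png")
E
```

```text
(no output)
```

View pics/cA.png

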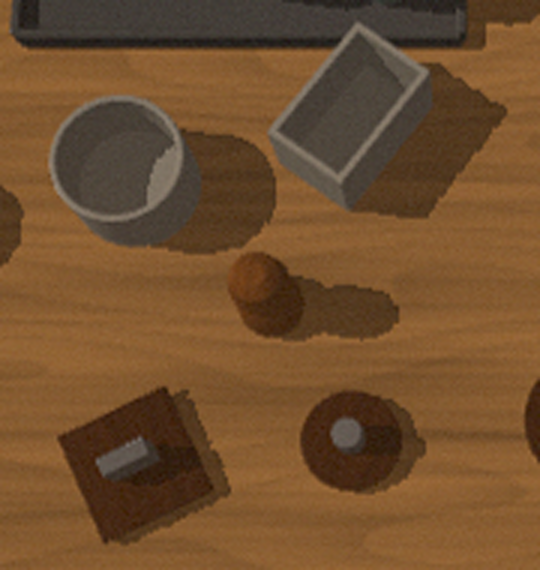

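View pics/cB.png

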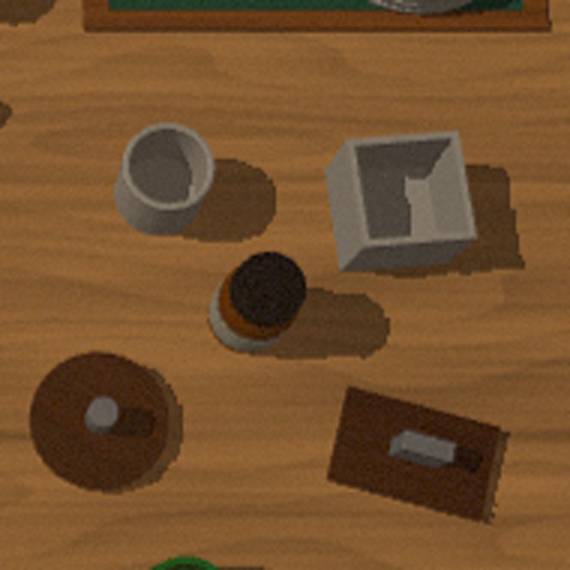

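```bash
cat > fit.py <<'E'
from h import *
from scipy.optimize import least_squares
def rect(a,b): return np.array([[a,b],[-a,b],[-a,-b],[a,-b]])/2000.
def circ(r,n=48): t=np.linspace(0,2*np.pi,n,endpoint=False); return np.c_[np.cos(t),np.sin(t)]*r/2000.
def place(s,x,y,th,z):
    c,n=np.cos(th),np.sin(th); return np.c_[s@np.array([[c,n],[-n,c]])+[x,y],np.full(len(s),z)]
def quad(d,uv,a,b,z):
    # uv: 4 corners, any order: fit rectangle a x b; returns x,y,th,rms
    W=unproj(d,uv,z)[:,:2]; best=None
    W=W[np.argsort(np.arctan2(*(W-W.mean(0)).T[::-1]))]
    S=rect(a,b)
    for k in range(4):
        T=np.roll(S,k,0)
        f=lambda p:(place(T,*p,z)[:,:2]-W).ravel()
        for t0 in(0,1.5,3,4.5):
            r=least_squares(f,[*W.mean(0),t0])
            if best is None or r.cost<best.cost-1e-12: best=r
    x,y,t=best.x; t=(t+np.pi/2)%np.pi-np.pi/2
    return np.array([x,y,t]),np.sqrt(2*best.cost/4)
def ell(d,uv,D,z):
    W=unproj(d,uv,z)[:,:2]
    r=least_squares(lambda p:np.hypot(*(W-p).T)-D/2000,W.mean(0)); return np.r_[r.x,0],np.sqrt(2*r.cost/len(W))
E
python3 - <<'E'
from fit import *
d=load("top0")
A=lambda l:np.array(l)/3+[120,80]; B=lambda l:np.array(l)/3+[285,80]
S={}
S['lid_square']=quad(d,A([(167,388),(59,437),(108,543),(214,493)]),84,84,.013)
S['lid_oblong']=quad(d,B([(348,387),(506,430),(489,521),(328,478)]),110,70,.013)
S['pot_oblong']=quad(d,A([(358,24),(432,72),(342,183),(271,132)]),106,66,.06)
S['pot_square']=quad(d,B([(352,142),(459,132),(474,236),(360,247)]),80,80,.06)
S['pot_big']=ell(d,A([(51,157),(120,96),(184,155),(118,219),(75,112),(75,205)]),96,.06)
S['pot_small']=ell(d,B([(123,163),(165,124),(213,165),(168,207)]),66,.06)
S['lid_small']=ell(d,A([(301,440),(350,390),(402,440),(352,492)]),72,.013)
S['lid_big']=ell(d,B([(30,422),(98,352),(172,420),(104,491)]),100,.013)
S['jar']=ell(d,B([(306,286),(267,252),(229,290),(270,327)]),50,.085)
S['mill']=ell(d,A([(228,280),(255,252),(284,277),(258,304)]),34,.085)
for k,(p,e) in S.items(): print(k,p,np.degrees(p[2]),"rms mm",e*1000, "reach",np.hypot(*p[:2]))
np.save("pics/S.npy",{k:p for k,(p,e) in S.items()})
sh={'lid_square':rect(84,84),'lid_oblong':rect(110,70),'lid_big':circ(100),'lid_small':circ(72),'pot_square':rect(80,80),'pot_oblong':rect(106,66),'pot_big':circ(96),'pot_small':circ(66)}
kn={'lid_square':rect(36,14),'lid_oblong':rect(36,14),'lid_big':circ(22),'lid_small':circ(22)}
for n in("top","scene"):
    dd=load(n+"0");dr=[]
    for k in sh:
        z=.013 if 'lid' in k else .06
        dr.append((proj(dd,place(sh[k],*S[k][0],z)),(0,255,255)))
        if k in kn: dr.append((proj(dd,place(kn[k],*S[k][0],.045)),(255,255,0)))
        else: dr.append((proj(dd,place(sh[k],*S[k][0],0)),(0,255,0)))
    if n=="top": crop(dd,120,80,470,270,2.2,"pics/ovT.png",dr)
    else: crop(dd,140,140,460,340,2.4,"pics/ovS.png",dr)
E
```

```text
lid_square [0.4304 0.2579 0.4585] 26.269980806852974 rms mm 1.4030539246373204 reach 0.5017610394520327
lid_oblong [ 0.4386 -0.2927  1.3016] 74.57709678987425 rms mm 2.912730619963458 reach 0.527315517719253
pot_oblong [ 0.685   0.1069 -0.6301] -36.102125289703785 rms mm 1.3404207572048974 reach 0.6932831804889492
pot_square [ 0.6197 -0.2854  0.0671] 3.8419686396539072 rms mm 2.428015441606266 reach 0.6822955600121369
pot_big [0.6438 0.2706 0.    ] 0.0 rms mm 1.4947784457145523 reach 0.6983513509791757
pot_small [ 0.6372 -0.1148  0.    ] 0.0 rms mm 1.5693170719656564 reach 0.6474833095482707
lid_small [0.4478 0.1061 0.    ] 0.0 rms mm 0.5424181709752789 reach 0.46019258212000397
lid_big [ 0.4622 -0.0683  0.    ] 0.0 rms mm 0.5976418951247662 reach 0.4672290340102435
jar [ 0.5392 -0.1751  0.    ] 0.0 rms mm 1.0610306316437763 reach 0.5668833855854779
mill [0.5469 0.1655 0.    ] 0.0 rms mm 1.5809560975405594 reach 0.5713809763454246
```

View pics/ovT.png

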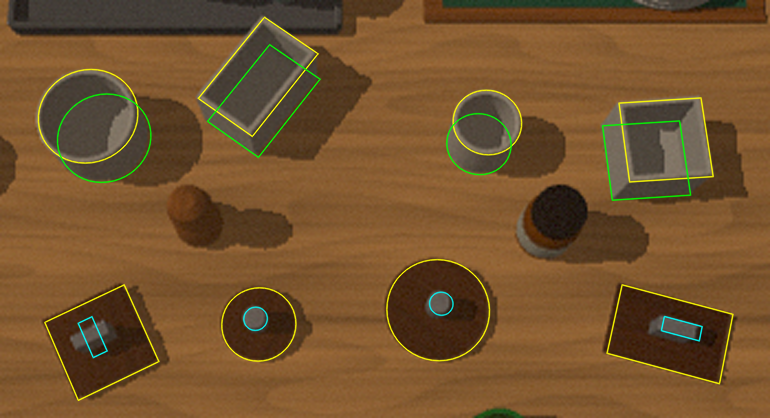

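View pics/ovS.png

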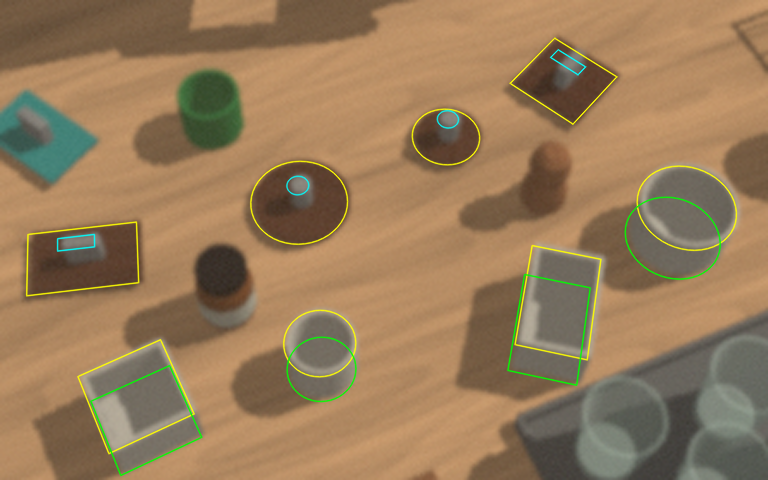

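```bash
cat > refine.py <<'E'
from fit import *
from scipy.optimize import minimize
from scipy.ndimage import map_coordinates
sh={'lid_square':rect(84,84),'lid_oblong':rect(110,70),'lid_big':circ(100),'lid_small':circ(72),'pot_square':rect(80,80),'pot_oblong':rect(106,66),'pot_big':circ(96),'pot_small':circ(66)}
inn={'pot_square':rect(70,70),'pot_oblong':rect(96,56),'pot_big':circ(86),'pot_small':circ(56)}
kn={'lid_square':rect(14,36),'lid_oblong':rect(36,14),'lid_big':circ(22),'lid_small':circ(22)}
def dens(s): 
    t=np.linspace(0,1,12,endpoint=False)[:,None]
    return s if len(s)>4 else np.vstack([s[i]*(1-t)+s[(i+1)%4]*t for i in range(4)])
def G(d):
    g=cv2.GaussianBlur(cv2.cvtColor(d["image"],cv2.COLOR_RGB2LAB).astype(float),(0,0),1.3)
    m=np.sqrt(sum(cv2.Sobel(g[:,:,c],-1,1,0)**2+cv2.Sobel(g[:,:,c],-1,0,1)**2 for c in range(3)))
    return m
def refine(k,p,ims):
    z=.013 if 'lid' in k else .06
    L=[(dens(sh[k]),z)]+([(dens(kn[k]),.045)] if k in kn else [(dens(inn[k]),.06)])
    def f(q):
        s=0
        for d,m in ims:
            for S_,z_ in L:
                uv=proj(d,place(S_,q[0]/100,q[1]/100,q[2]/10,z_)); s-=np.mean(np.minimum(map_coordinates(m,uv[:,::-1].T,order=1),150))
        return s
    x0=np.array([p[0]*100,p[1]*100,p[2]*10])
    r=minimize(f,x0,method="Nelder-Mead",options=dict(initial_simplex=x0+np.array([[0,0,0],[.4,0,0],[0,.4,0],[0,0,.6]]),xatol=.005))
    return np.array([r.x[0]/100,r.x[1]/100,r.x[2]/10])
E
python3 - <<'E'
from refine import *
S=np.load("pics/S.npy",allow_pickle=True).item()
T,C=load("top0"),load("scene0");iT,iC=(T,G(T)),(C,G(C))
R={}
for k in sh:
    r=[refine(k,S[k],i) for i in([iT],[iC],[iT,iC])]
    print(k,"d top/scene/both mm:",*[(q-S[k])[:2]*1000 for q in r],"ang",*[round(float(np.degrees(q[2])),1) for q in r],"->",r[2][:2]); R[k]=r[2]
np.save("pics/R.npy",R)
for n,dd in(("top",T),("scene",C)):
    dr=[]
    for k in sh:
        z=.013 if 'lid' in k else .06
        dr.append((proj(dd,place(sh[k],*R[k],z)),(0,255,255)))
        if k in kn: dr.append((proj(dd,place(kn[k],*R[k],.045)),(255,255,0)))
    if n=="top": crop(dd,120,80,470,270,2.2,"pics/ovT2.png",dr)
    else: crop(dd,140,140,460,340,2.4,"pics/ovS2.png",dr)
print(unproj(T,[(195,72),(250,72),(261,50)],0.0),unproj(T,[(190,70),(245,75)],.1))
E
```

```text
lid_square d top/scene/both mm: [2.1892 2.4205] [0.2868 4.1167] [1.7083 2.6117] ang 26.9 26.6 26.7 -> [0.4321 0.2605]
lid_oblong d top/scene/both mm: [1.3819 4.0299] [0.9517 4.5613] [1.2127 4.2601] ang 74.4 74.7 74.7 -> [ 0.4398 -0.2885]
lid_big d top/scene/both mm: [1.036  2.4695] [0.7783 3.3066] [0.9061 2.5973] ang -0.6 -0.3 -0.5 -> [ 0.4631 -0.0657]
lid_small d top/scene/both mm: [1.0142 1.088 ] [-0.2164  3.1012] [0.8991 1.44  ] ang 1.1 0.4 2.3 -> [0.4487 0.1076]
pot_square d top/scene/both mm: [-1.3847 -2.4623] [4.2754 0.6733] [ 0.6916 -1.7013] ang 5.7 2.1 5.1 -> [ 0.6204 -0.2871]
pot_oblong d top/scene/both mm: [ 5.6201 -0.4115] [2.5285 0.4802] [3.9166 0.3264] ang -36.2 -39.2 -37.4 -> [0.6889 0.1072]
pot_big d top/scene/both mm: [-0.1618  2.3865] [1.0691 0.9809] [0.3215 1.6422] ang 0.9 2.8 2.2 -> [0.6441 0.2722]
pot_small d top/scene/both mm: [ 0.5399 -2.0945] [ 0.7053 -1.7352] [ 0.6214 -2.0789] ang 1.8 0.4 1.8 -> [ 0.6379 -0.1168]
[[0.8178 0.2142 0.    ]
 [0.8178 0.085  0.    ]
 [0.8751 0.0597 0.    ]] [[0.7657 0.2031 0.1   ]
 [0.7543 0.0878 0.1   ]]
```

View pics/ovT2.png

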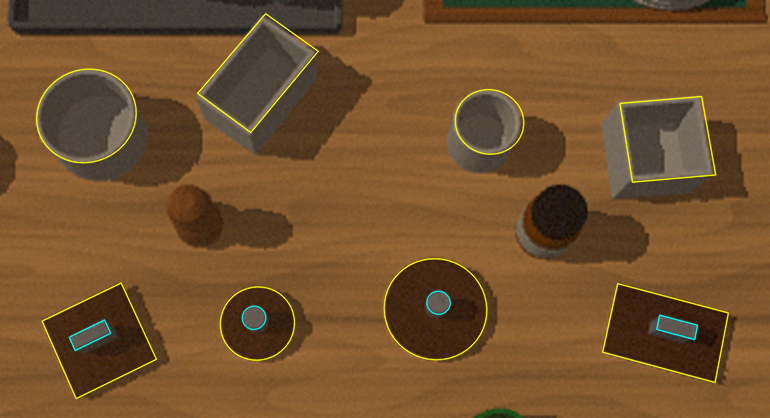

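View pics/ovS2.png

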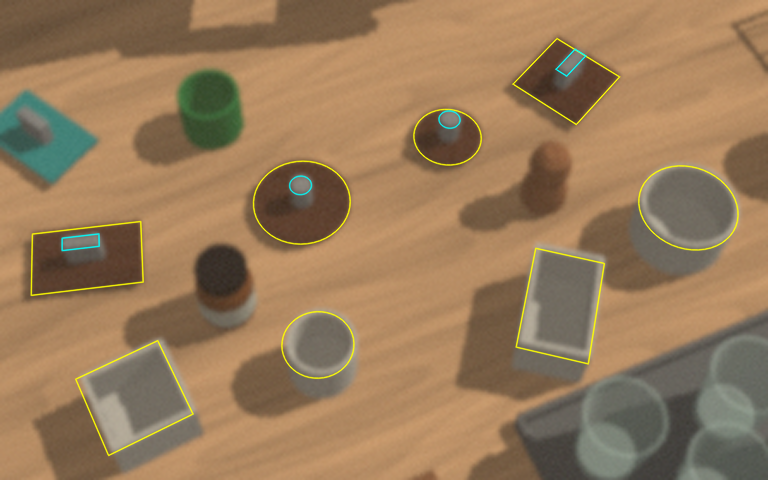

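Refined outlines agree between the cameras to about 2–5 mm, and the square lid's bar lies along the other side direction, at about -63°. The kettle stands near the start pose, so I'll check it before moving.

```bash
python3 - <<'E'
from h import *
C,T=load("scene0"),load("top0")
print(proj(C,[[.2407,.5762,.2219],[.24,.577,.3],[0,0,0.2]]))
print("kettle base",unproj(C,[(430,105),(487,105),(458,118)],0)," lid top",unproj(C,[(476,50)],.2), "top view",unproj(T,[(0,298),(38,298)],0))
print("hob thing",unproj(C,[(190,95),(270,105)],0))
E
```

```text
[[459.2878  32.7163]
 [468.829    5.6335]
 [221.3195  41.444 ]]
kettle base [[0.2655 0.5357 0.    ]
 [0.3316 0.69   0.    ]
 [0.342  0.5823 0.    ]]  lid top [[0.295  0.5989 0.2   ]] top view [[0.299  0.6009 0.    ]
 [0.299  0.5213 0.    ]]
hob thing [[-0.0547 -0.1059  0.    ]
 [ 0.0791  0.1006  0.    ]]
```

```bash
python3 - <<'E'
from h import *
C=load("scene0"); crop(C,180,0,560,220,2,"pics/k.png")
E
```

```text
(no output)
```

View pics/k.png

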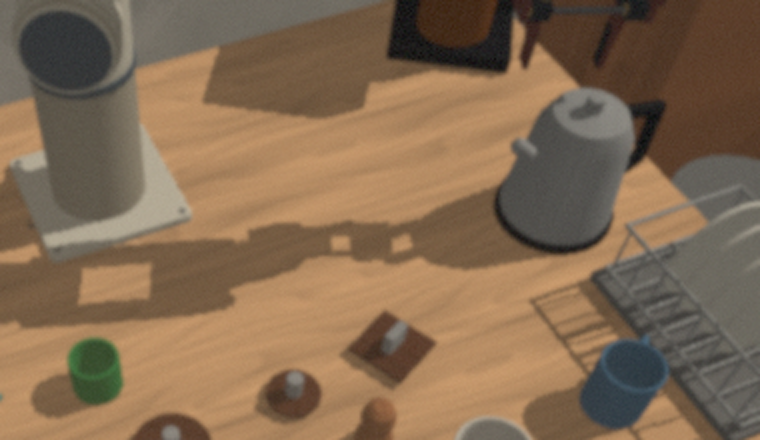

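```bash
python3 - <<'E'
from h import *
C=load("scene0");b=unproj(C,[(457.5,107)],0)[0];print(b)
for h in(.12,.15,.18,.2): print(h,proj(C,[b+[0,0,h]]))
E
python3 -m creep '[0,0,30,0,0,0, 0,0,30,0,0,0, 0,0,30,0,0,0, 0,0,20,0,0,0]' 0.6 20
```

```text
[0.3043 0.6056 0.    ]
0.12 [[470.466   75.4069]]
0.15 [[474.0247  66.7359]]
0.18 [[477.7254  57.7187]]
0.2 [[480.2757  51.5046]]
time_s: 0.6
position: [0.241, 0.5768, 0.3339]
eef_rot: [3.141, 0.0, 2.746]
ft_force: [0.5, 0.4, -0.1]
opening: 0.054
```

```bash
python3 -m creep '[24,-39,0,0,0,-5.1, 24,-39,0,0,0,-5.1, 24,-40,0,0,0,-5.1, 24,-40,0,0,0,-5.1, 24,-40,-20,0,0,-5.1, 24,-40,-40,0,0,-5.1, 24,-40,-40,0,0,-5.1, 23,-38,-40,0,0,-5.1, 0,0,-30,0,0,0, 0,0,0,0,0,0]' 0.6 20
```

```text
time_s: 1.85
position: [0.4305, 0.2593, 0.1606]
eef_rot: [-3.136, 0.0, 2.033]
ft_force: [0.7, 0.2, 0.1]
opening: 0.0527
```

```bash
python3 -m creep '[0.5,0,-25,0,0,0, 0,0,-25,0,0,0, 0,0,-25,0,0,0, 0,0,-15,0,0,0, 0,0,0,0,0,0]' 0.6 20; cat > look.py <<'E'
from h import *
import sys
# look.py tag topbox scenebox scale
def look(tag,tb,sb,s=4):
    T=grab("top",tag);C=grab("scene",tag)
    crop(T,*tb,s,"pics/a.png");crop(C,*sb,s,"pics/b.png")
    a,b=cv2.imread("pics/a.png"),cv2.imread("pics/b.png")
    h=max(a.shape[0],b.shape[0]);pad=lambda i:cv2.copyMakeBorder(i,0,h-i.shape[0],0,8,cv2.BORDER_CONSTANT)
    cv2.imwrite(f"pics/L{tag}.png",np.hstack([pad(a),pad(b)]))
E
python3 -c "
from look import *
look('1',(120,190,215,280),(330,130,425,220))"
```

```text
time_s: 2.48
position: [0.4322, 0.261, 0.0726]
eef_rot: [-3.141, 0.0, 2.034]
ft_force: [0.2, 0.7, -0.1]
opening: 0.0527
```

View pics/L1.png

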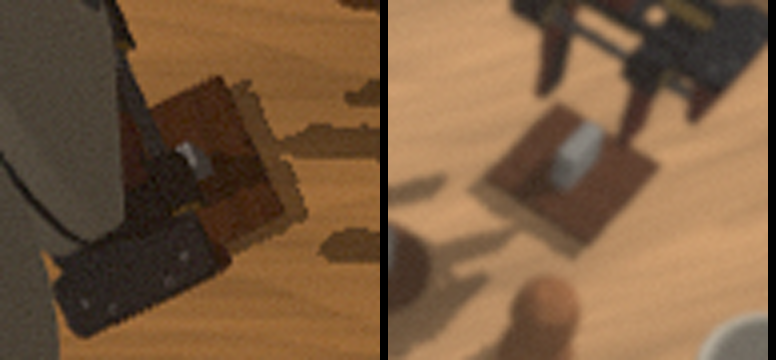

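The top view is mostly hidden by the arm. The scene view shows the fingertips at crop (545,90) and (633,135), straddling the bar at (580,150), so it's aligned. I'll descend and grip.

```bash
python3 -m creep '[0,0,-20,0,0,0, 0,0,-20,0,0,0, 0,0,-13,0,0,0, 0,0,0,0,0,0]' 0.6 20; python3 -m creep '[0,0,0,0,0,0, 0,0,0,0,0,0, 0,0,0,0,0,0, 0,0,0,0,0,0]' 0 25
```

```text
time_s: 3.08
position: [0.4323, 0.2606, 0.0195]
eef_rot: [-3.141, 0.0, 2.034]
ft_force: [0.1, 0.4, 0.2]
opening: 0.0525
time_s: 3.58
position: [0.4326, 0.2607, 0.0199]
eef_rot: [3.141, -0.0, 2.034]
ft_force: [-0.2, 0.5, 0.1]
opening: 0.0163
```

```bash
python3 -m creep '[0,0,10,0,0,0, 0,0,20,0,0,0, 0,0,30,0,0,0, 0,0,40,0,0,0, 0,0,40,0,0,0, 0,0,0,0,0,0, 0,0,0,0,0,0]'; python3 -c "
from look import *
look('2',(120,120,250,280),(330,100,455,220),3)"
```

```text
time_s: 4.45
position: [0.4319, 0.2603, 0.1593]
eef_rot: [-3.141, 0.0, 2.034]
ft_force: [0.0, 0.4, -1.0]
opening: 0.0136
```

View pics/L2.png

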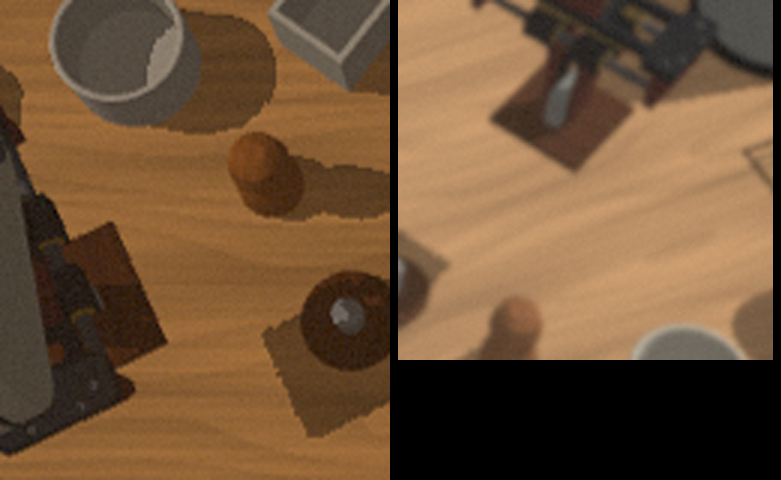

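The lid hangs level in the gripper (scene crop (565,110)). I'll carry it to the square pot.

```bash
python3 -m creep '[6,-20,0,0,0,-1, 12,-35,0,0,0,-1.5, 12,-35,0,0,0,-1.5, 12,-35,0,0,0,-1.5, 12,-35,0,0,0,-1.5, 12,-35,0,0,0,-1.5, 12,-35,0,0,0,-1.5, 12,-35,0,0,0,-1.5, 12,-35,0,0,0,-1.5, 12,-35,0,0,0,-1.5]'; python3 -m creep '[12,-35,0,0,0,-1.5, 12,-35,0,0,0,-1.5, 12,-35,0,0,0,-1.5, 12,-35,0,0,0,-1.5, 12,-35,0,0,0,-1.5, 12,-26,0,0,0,0, 12,-16,0,0,0,0, 0,0,0,0,0,0, 0,0,0,0,0,0]'
```

```text
time_s: 5.8
position: [0.5458, -0.0754, 0.158]
eef_rot: [-3.139, -0.001, 1.78]
ft_force: [0.2, 1.0, -1.4]
opening: 0.0137
time_s: 6.92
position: [0.6294, -0.2904, 0.1582]
eef_rot: [-3.139, -0.002, 1.65]
ft_force: [0.1, -0.3, -2.0]
opening: 0.0139
```

```bash
python3 -m creep '[-9,3.5,-20,0,0,0, 0,0,-25,0,0,0, 0,0,-20,0,0,0, 0,0,0,0,0,0, 0,0,0,0,0,0]'; cat > hov.py <<'E'
from refine import *
def hov(tag,lid,pot,p,zu,th,boxT,boxS,s=4,bot=True):
    """overlay: lid outline at tool position p, lid underside zu; pot rim from R"""
    R=np.load("pics/R.npy",allow_pickle=True).item();out=[]
    for n,b in(("top",boxT),("scene",boxS)):
        d=grab(n,tag);dr=[(proj(d,place(sh[lid],p[0],p[1],th,zu+.013)),(0,255,255)),(proj(d,place(sh[pot],*R[pot],.06)),(0,255,0))]
        crop(d,*b,s,"pics/_r.png");r=cv2.imread("pics/_r.png")
        crop(d,*b,s,"pics/_o.png",dr);o=cv2.imread("pics/_o.png");out.append(np.hstack([r,o]))
    w=max(o.shape[1] for o in out)
    cv2.imwrite(f"pics/H{tag}.png",np.vstack([cv2.copyMakeBorder(o,0,4,0,w-o.shape[1],cv2.BORDER_CONSTANT) for o in out]))
E
python3 -c "
from hov import *
from bench import sensors
p=sensors.get_obs()['position'];print(p)
hov('3','lid_square','pot_square',p,p[2]-.02,np.radians(4.5),(370,110,460,185),(160,270,250,345))"
```

```text
time_s: 7.55
position: [0.6219, -0.2878, 0.0953]
eef_rot: [3.141, 0.0, 1.65]
ft_force: [0.3, 0.6, -1.8]
opening: 0.0139
[ 0.6219 -0.2878  0.0953]
```

View pics/H3.png

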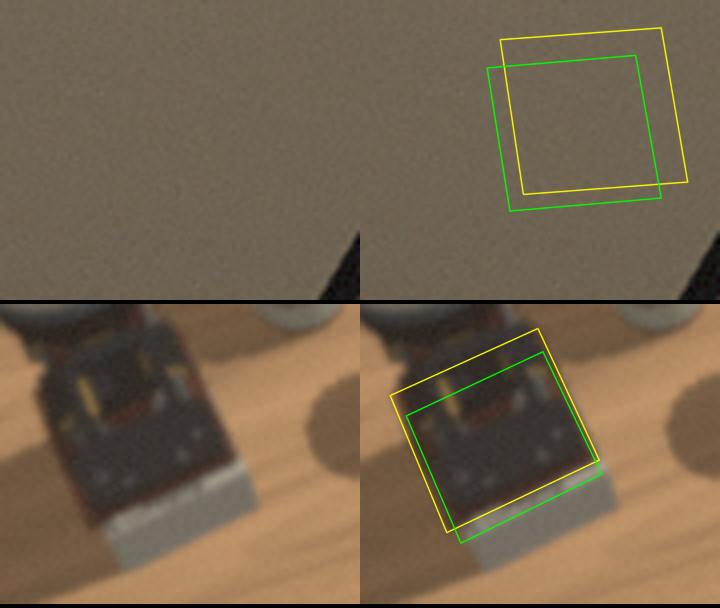

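The lid corner at crop (236,460) and pot rim corner at (245,463) in the scene view sit in the predicted relation to about 2 mm; the top view is hidden by the arm. I'll nudge and lower with force checks.

```bash
python3 -m creep '[-1.5,1.5,-6,0,0,0, 0,0,-6,0,0,0, 0,0,-4,0,0,0, 0,0,-3,0,0,0, 0,0,0,0,0,0, 0,0,0,0,0,0]'
```

```text
time_s: 8.4
position: [0.62, -0.2864, 0.0758]
eef_rot: [3.141, 0.0, 1.65]
ft_force: [-0.2, 0.8, -1.0]
opening: 0.0137
```

```bash
python3 -m creep '[0,0,-2,0,0,0, 0,0,-1.5,0,0,0, 0,0,-0.5,0,0,0, 0,0,0,0,0,0]'
```

```text
time_s: 8.9
position: [0.6201, -0.2864, 0.0726]
eef_rot: [3.141, 0.0, 1.65]
ft_force: [-1.5, 1.2, 5.4]
opening: 0.0137
```

Contact came at z=0.0726, where the seat was expected (0.072). I'll release and rise.

```bash
python3 -m creep '[0,0,0,0,0,0, 0,0,0,0,0,0, 0,0,0,0,0,0, 0,0,10,0,0,0, 0,0,20,0,0,0, 0,0,30,0,0,0, 0,0,30,0,0,0, 0,0,0,0,0,0]' 0.5; python3 -c "
from look import *
look('4',(120,80,470,280),(140,260,260,350),2)"
```

```text
time_s: 9.9
position: [0.622, -0.2873, 0.166]
eef_rot: [3.136, 0.003, 1.65]
ft_force: [0.4, 0.2, 0.5]
opening: 0.0441
```

View pics/L4.png

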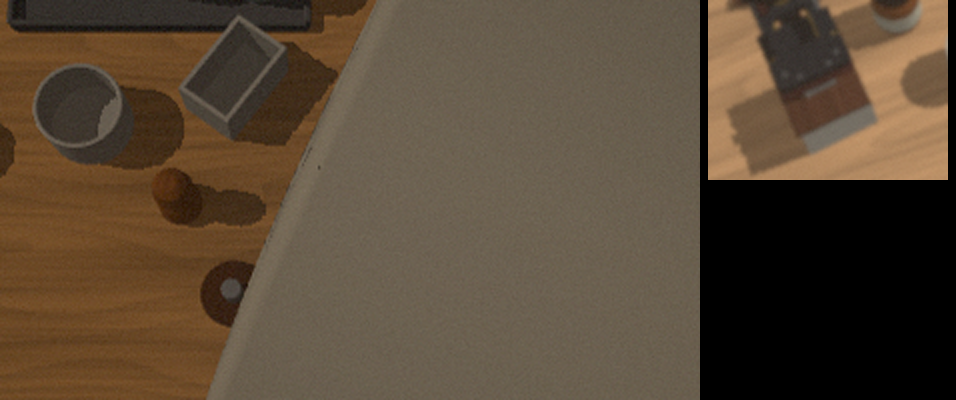

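The square lid sits on its pot (scene crop (825,100)). Next is the dark oblong lid at top pixel (425,230); the turquoise one at (432,310) is the decoy.

```bash
python3 -m creep '[-20,0,0,0,0,-3, -30,0,0,0,0,-3, -30,0,0,0,0,-3, -30,0,0,0,0,-3, -30,0,0,0,0,-3, -25,-1,-20,0,0,-3, -15,-1,-25,0,0,-2, 0,0,-25,0,0,0, 0,0,0,0,0,0, 0,0,0,0,0,0]' 0.5; python3 -c "
from look import *
look('5',(385,190,470,280),(140,200,240,280),4)"
```

```text
time_s: 11.25
position: [0.4401, -0.2883, 0.0918]
eef_rot: [-3.141, -0.0, 1.301]
ft_force: [-0.5, 0.1, 0.5]
opening: 0.044
```

View pics/L5.png

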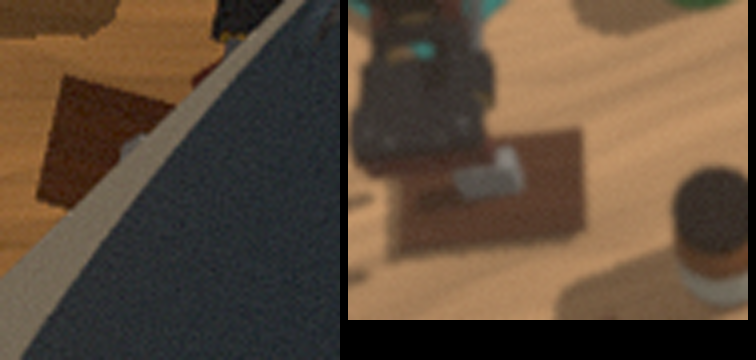

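```bash
python3 -c "
from h import *
C=load('scene5')
for P in([.4401,-.2883,.0918],[.4401,-.2883,.045]): print((proj(C,[P])-[140,200])*4+[348,0])"
python3 -m creep '[0,0,-25,0,0,0, 0,0,-20,0,0,0, 0,0,0,0,0,0]' 0.5
```

```text
[[464.1278 121.9203]]
[[480.7754 162.0201]]
time_s: 11.72
position: [0.4396, -0.2879, 0.0463]
eef_rot: [-3.14, -0.0, 1.301]
ft_force: [-0.3, 0.1, 0.4]
opening: 0.0439
```

```bash
python3 -m creep '[0,0,-14,0,0,0, 0,0,-13,0,0,0, 0,0,0,0,0,0]' 0.5; python3 -m creep '[0,0,0,0,0,0, 0,0,0,0,0,0, 0,0,0,0,0,0, 0,0,0,0,0,0]' 0 25
```

```text
time_s: 12.1
position: [0.4393, -0.2879, 0.0188]
eef_rot: [-3.14, -0.001, 1.301]
ft_force: [0.0, 0.2, -0.3]
opening: 0.0437
time_s: 12.6
position: [0.4402, -0.2885, 0.02]
eef_rot: [3.141, 0.0, 1.301]
ft_force: [-0.3, -0.3, 2.6]
opening: 0.0137
```

```bash
python3 -m creep '[0,0,10,0,0,0, 0,0,20,0,0,0, 0,0,30,0,0,0, 0,0,40,0,0,0, 0,0,45,0,0,0, 0,0,0,0,0,0, 0,0,0,0,0,0]'
```

```text
time_s: 13.48
position: [0.4394, -0.2879, 0.1644]
eef_rot: [-3.141, -0.0, 1.301]
ft_force: [-0.5, -0.4, -1.6]
opening: 0.0137
```

```bash
python3 -m creep '[10,16,0,0,0,3, 18,28,0,0,0,5, 18,28,0,0,0,5, 18,28,0,0,0,5, 18,28,0,0,0,5, 18,28,0,0,0,5, 18,28,0,0,0,5, 18,28,0,0,0,5, 18,28,0,0,0,5, 18,28,0,0,0,5]'; python3 -m creep '[18,28,0,0,0,5, 18,28,0,0,0,5, 18,28,0,0,0,5, 15,25,0,0,0,5, 8,18,0,0,0,5.5, 0,0,0,0,0,0, 0,0,0,0,0,0, 0,0,0,0,0,0]'
```

```text
time_s: 14.72
position: [0.6115, -0.0179, 0.1629]
eef_rot: [-3.139, -0.002, 2.144]
ft_force: [-0.2, 0.4, -0.8]
opening: 0.0135
time_s: 15.72
position: [0.6883, 0.106, 0.1642]
eef_rot: [-3.141, -0.001, 2.582]
ft_force: [0.5, -0.5, -1.3]
opening: 0.0145
```

```bash
python3 -m creep '[0.5,1,-25,0,0,-2.5, 0,0,-25,0,0,-2.5, 0,0,-18,0,0,0, 0,0,0,0,0,0, 0,0,0,0,0,0]'; python3 -c "
from hov import *
from bench import sensors
o=sensors.get_obs();p=o['position'];print(p,np.degrees(o['eef_rot'][2]))
hov('6','lid_oblong','pot_oblong',p,p[2]-.0195,o['eef_rot'][2],(190,80,280,155),(340,225,430,300))"
```

```text
time_s: 16.35
position: [0.69, 0.1076, 0.0975]
eef_rot: [3.141, 0.001, 2.496]
ft_force: [1.2, -0.7, -1.0]
opening: 0.0134
[0.69   0.1076 0.0975] 143.0278017144717
```

View pics/H6.png

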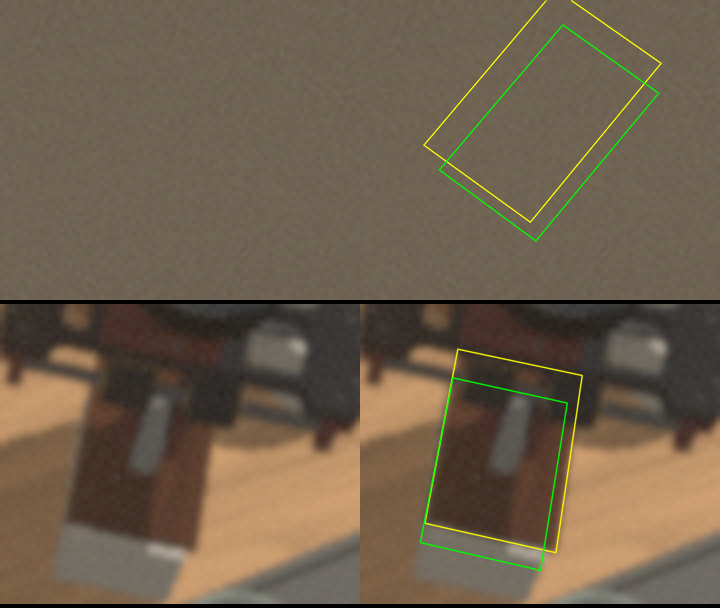

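```bash
cat > potview.py <<'E'
from refine import *
def pv(k,box,boxT,q,fn):
    R=np.load("pics/R.npy",allow_pickle=True).item(); q=R[k] if q is None else q; o=[]
    for n,b in(("scene0",box),("top0",boxT)):
        d=load(n); dr=[(proj(d,place(s[k],*q,.06)),(0,255,0)) for s in(sh,inn)]+[(proj(d,place(sh[k],*q,0)),(255,255,0))]
        crop(d,*b,5,"pics/_r.png",dr if 1 else ());o.append(cv2.imread("pics/_r.png"))
    h=max(i.shape[0] for i in o);cv2.imwrite(fn,np.hstack([cv2.copyMakeBorder(i,0,h-i.shape[0],0,6,cv2.BORDER_CONSTANT) for i in o]))
E
python3 -c "
from potview import *
pv('pot_oblong',(345,235,400,305),(205,82,270,155),None,'pics/P1.png')"
```

View pics/P1.png

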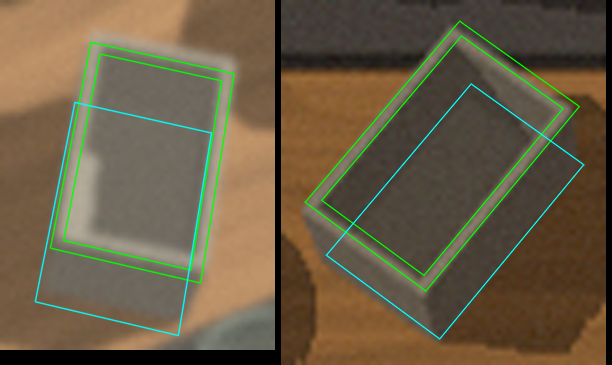

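```bash
python3 -c "
from potview import *
C,T=load('scene0'),load('top0')
print(quad(C,np.array([(93,35),(237,58),(198,272),(54,240)])/5+[345,235],106,66,.06))
print(quad(T,np.array([(458,23),(573,108),(427,290),(304,208)])/5+[205-281/5,82],106,66,.06))
pv('pot_oblong',(345,235,400,305),(205,82,270,155),np.array([.6855,.1075,np.radians(-37.)]),'pics/P2.png')"
```

```text
(array([ 0.686 ,  0.1108, -0.6465]), np.float64(0.0020297744524218645))
(array([ 0.6868,  0.107 , -0.6378]), np.float64(0.001336337914968657))
```

View pics/P2.png

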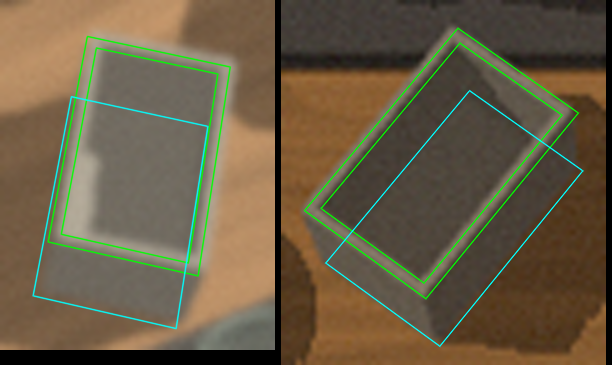

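The refit puts the oblong pot at about (0.685, 0.109), 37° turned, so I'm correcting by -5, +1 mm and lowering.

```bash
python3 -m creep '[-4.5,1,-5,0,0,0, 0,0,-6,0,0,0, 0,0,-5,0,0,0, 0,0,-4,0,0,0, 0,0,0,0,0,0, 0,0,0,0,0,0]'
```

```text
time_s: 17.2
position: [0.6851, 0.1087, 0.0767]
eef_rot: [3.141, 0.0, 2.496]
ft_force: [-0.4, 1.4, -1.4]
opening: 0.0143
```

```bash
python3 -m creep '[0,0,-2.5,0,0,0, 0,0,-1.5,0,0,0, 0,0,-0.5,0,0,0, 0,0,0,0,0,0]'
```

```text
time_s: 17.7
position: [0.6849, 0.1087, 0.0722]
eef_rot: [3.142, -0.0, 2.496]
ft_force: [0.1, -0.1, -2.1]
opening: 0.0136
```

```bash
python3 -m creep '[0,0,-0.7,0,0,0, 0,0,-0.4,0,0,0, 0,0,0,0,0,0]'
```

```text
time_s: 18.08
position: [0.6851, 0.1087, 0.072]
eef_rot: [3.141, 0.0, 2.496]
ft_force: [-3.4, -0.4, 5.7]
opening: 0.0136
```

Seated, with 5.7 N of contact at the expected height. I'll release and rise.

```bash
python3 -m creep '[0,0,0,0,0,0, 0,0,0,0,0,0, 0,0,0,0,0,0, 0,0,10,0,0,0, 0,0,20,0,0,0, 0,0,30,0,0,0, 0,0,35,0,0,0, 0,0,0,0,0,0]' 0.5; python3 -c "
from look import *
look('7',(120,80,300,280),(320,210,420,320),3)"
```

```text
time_s: 19.08
position: [0.6875, 0.109, 0.171]
eef_rot: [3.136, 0.005, 2.496]
ft_force: [-0.8, -1.4, -0.4]
opening: 0.0441
```

View pics/L7.png

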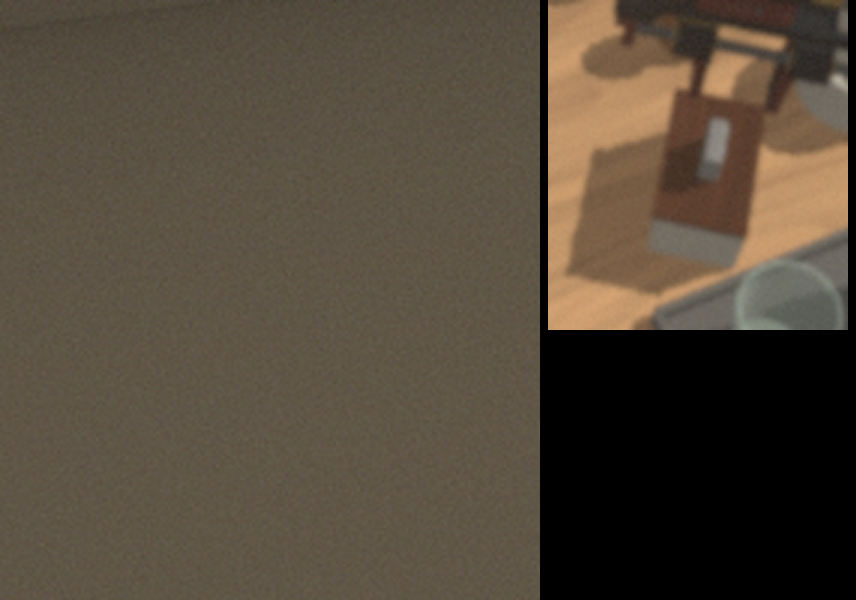

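The oblong lid is seated squarely (scene crop (705,165)). Next is the small round lid at top pixel (238,227).

```bash
python3 -m creep '[-20,0,0,0,0,4, -35,0,0,0,0,5, -35,0,0,0,0,5, -35,0,0,0,0,5, -35,0,0,0,0,5, -35,0,0,0,0,5, -25,-1,0,0,0,5, -17,0,-20,0,0,3, 0,0,-30,0,0,0, 0,0,-25,0,0,0]' 0.5;python3 -m creep '[0,0,0,0,0,0, 0,0,0,0,0,0]';  python3 -c "
from look import *
from h import *
look('8',(195,180,285,280),(280,150,370,230),4)
C=load('scene8');print((proj(C,[[.4487,.107,.09],[.4487,.107,.045]])-[280,150])*4+[368,0])"
```

```text
time_s: 20.42
position: [0.4467, 0.1075, 0.0895]
eef_rot: [-3.141, -0.002, -3.141]
ft_force: [0.3, 0.2, 1.2]
opening: 0.0438
time_s: 20.68
position: [0.4479, 0.1077, 0.0912]
eef_rot: [-3.141, -0.001, -3.141]
ft_force: [0.3, 0.8, -0.1]
opening: 0.0436
[[559.3103 114.9007]
 [554.3882 157.5491]]
```

View pics/L8.png

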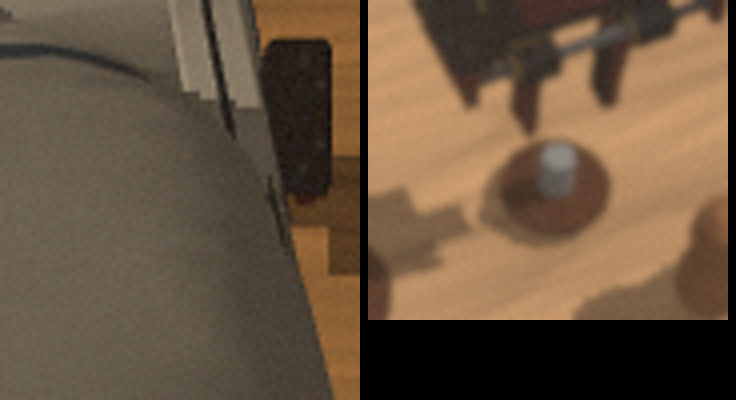

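```bash
python3 -m creep '[-0.5,-1.5,-25,0,0,0, 0,0,-25,0,0,0, 0,0,-13,0,0,0, 0,0,-9,0,0,0, 0,0,0,0,0,0]' 0.5; python3 -m creep '[0,0,0,0,0,0, 0,0,0,0,0,0, 0,0,0,0,0,0, 0,0,0,0,0,0]' 0 25
```

```text
time_s: 21.4
position: [0.4474, 0.1062, 0.019]
eef_rot: [-3.142, -0.0, -3.141]
ft_force: [0.4, 0.1, 0.0]
opening: 0.0442
time_s: 21.9
position: [0.4478, 0.1063, 0.0195]
eef_rot: [3.141, 0.001, -3.141]
ft_force: [-1.1, 1.1, 6.5]
opening: 0.0215
```

```bash
python3 -m creep '[0,0,10,0,0,0, 0,0,20,0,0,0, 0,0,30,0,0,0, 0,0,40,0,0,0, 0,0,45,0,0,0, 0,0,0,0,0,0, 0,0,0,0,0,0]'; python3 -c "
from potview import *
from look import look
look('9',(195,180,285,280),(280,120,370,220),4)
pv('pot_small',(250,260,300,310),(315,110,365,170),None,'pics/P3.png')
pv('pot_big',(395,200,455,265),(130,105,195,170),None,'pics/P4.png')
a,b=cv2.imread('pics/P3.png'),cv2.imread('pics/P4.png');w=max(a.shape[1],b.shape[1])
cv2.imwrite('pics/P34.png',np.vstack([cv2.copyMakeBorder(i,0,0,0,w-i.shape[1],cv2.BORDER_CONSTANT) for i in(a,b)]))"
```

```text
time_s: 22.78
position: [0.4468, 0.106, 0.1638]
eef_rot: [-3.141, -0.001, -3.141]
ft_force: [-0.6, 0.4, -2.0]
opening: 0.0218
```

View pics/P34.png

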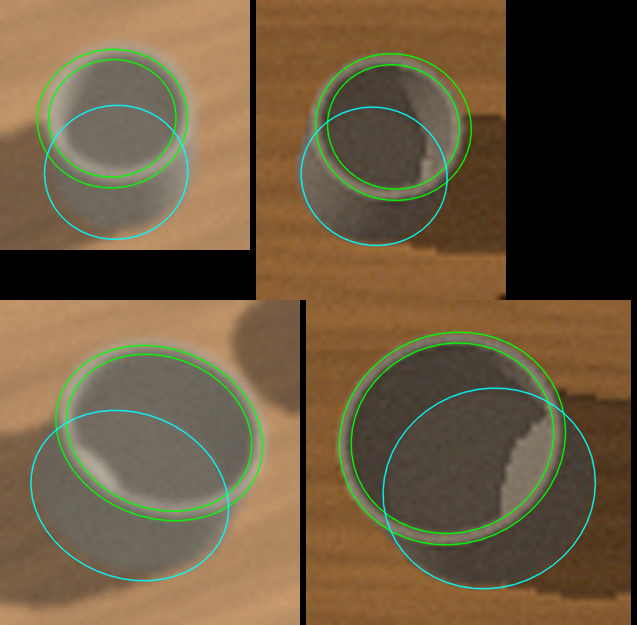

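View pics/L9.png

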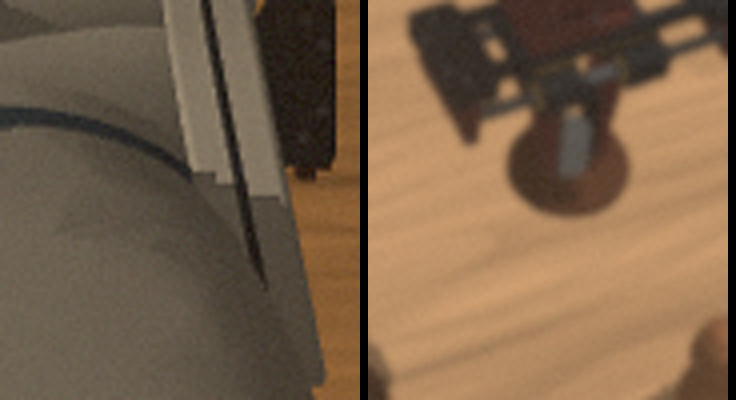

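Small pot corrected to about (0.637, -0.115), and the big pot fits at (0.644, 0.272). The small lid hangs level, so I'll carry it over.

```bash
python3 -m creep '[12,-14,0,0,0,0, 22,-26,0,0,0,0, 24,-28,0,0,0,0, 24,-28,0,0,0,0, 24,-28,0,0,0,0, 24,-28,0,0,0,0, 24,-28,0,0,0,0, 22,-25,0,0,0,0, 13,-16,0,0,0,0]'; python3 -m creep '[0,0,-25,0,0,0, 0,0,-25,0,0,0, 0,0,-17,0,0,0, 0,0,0,0,0,0, 0,0,0,0,0,0]';python3 -c "
from hov import *
from bench import sensors
R=np.load('pics/R.npy',allow_pickle=True).item();R['pot_small'][:2]=.637,-.1152;np.save('pics/R.npy',R)
o=sensors.get_obs();p=o['position'];print(p,np.degrees(o['eef_rot'][2]))
hov('10','lid_small','pot_small',p,p[2]-.0195,0,(300,100,390,175),(240,250,310,310),5)"
```

```text
time_s: 24.0
position: [0.6371, -0.1171, 0.1628]
eef_rot: [3.142, -0.001, 3.141]
ft_force: [0.3, 0.2, -1.5]
opening: 0.0215
time_s: 24.62
position: [0.637, -0.1149, 0.0977]
eef_rot: [-3.141, 0.001, -3.141]
ft_force: [0.3, -0.6, -1.5]
opening: 0.0215
[ 0.637  -0.1149  0.0977] -179.96594704217145
```

View pics/H10.png

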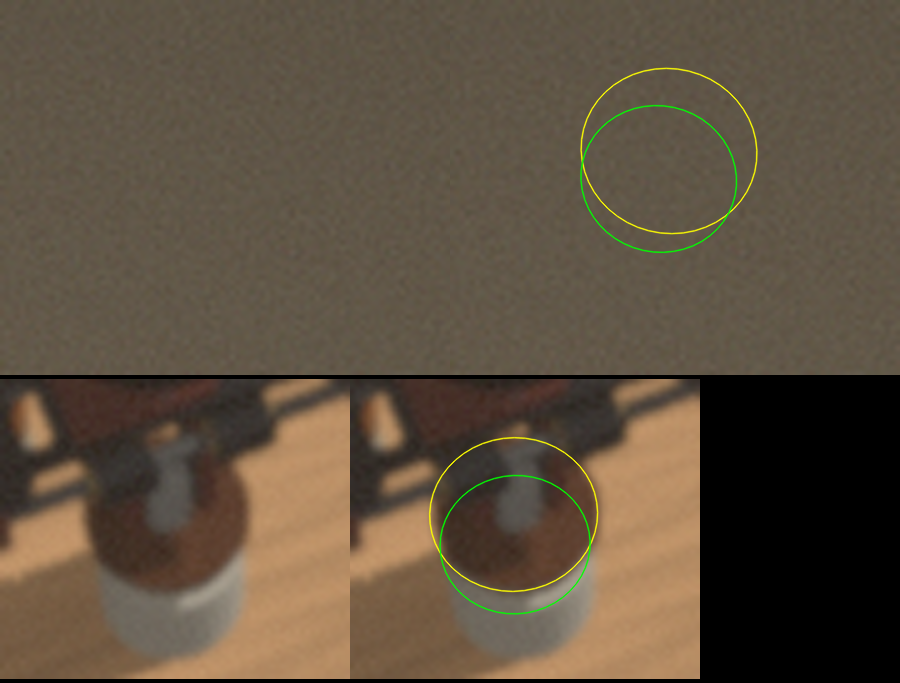

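The lid (crop x 86–250) and pot rim (x 95–245) share a centre at x≈169, and the vertical match is good. Lowering.

```bash
python3 -m creep '[0,0,-7,0,0,0, 0,0,-6,0,0,0, 0,0,-5,0,0,0, 0,0,-3,0,0,0, 0,0,0,0,0,0, 0,0,0,0,0,0]'; python3 -m creep '[0,0,-2,0,0,0, 0,0,-1.5,0,0,0, 0,0,0,0,0,0]'
```

```text
time_s: 25.48
position: [0.6365, -0.1149, 0.0762]
eef_rot: [-3.142, 0.0, -3.141]
ft_force: [-0.3, 1.0, -0.9]
opening: 0.0211
time_s: 25.85
position: [0.6363, -0.1148, 0.0724]
eef_rot: [3.142, -0.0, -3.141]
ft_force: [-1.6, 0.4, -1.2]
opening: 0.0212
```

```bash
python3 -m creep '[0,0,-0.8,0,0,0, 0,0,-0.4,0,0,0, 0,0,0,0,0,0]'
```

```text
time_s: 26.22
position: [0.6365, -0.1148, 0.0716]
eef_rot: [-3.142, 0.0, -3.141]
ft_force: [-0.7, 0.3, 1.4]
opening: 0.0213
```

Contact at 0.0716, which is seated. I'll release and rise.

```bash
python3 -m creep '[0,0,0,0,0,0, 0,0,0,0,0,0, 0,0,0,0,0,0, 0,0,10,0,0,0, 0,0,20,0,0,0, 0,0,30,0,0,0, 0,0,35,0,0,0, 0,0,0,0,0,0]' 0.5; python3 -c "
from look import *
look('11',(280,80,480,280),(200,190,320,320),3)"
```

```text
time_s: 27.22
position: [0.6389, -0.1153, 0.1711]
eef_rot: [-3.14, 0.007, -3.141]
ft_force: [1.2, 0.4, -0.3]
opening: 0.0436
```

View pics/L11.png

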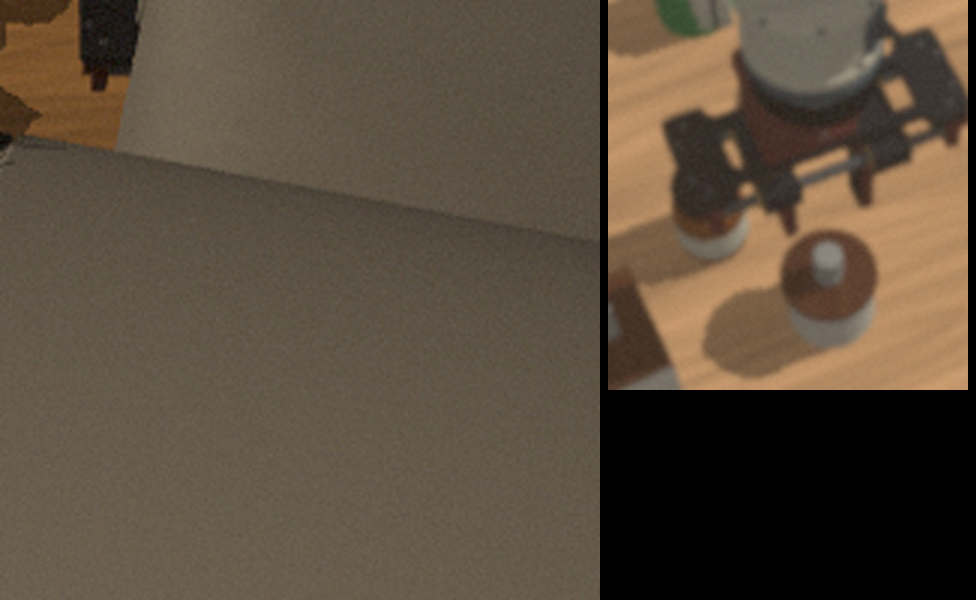

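The small lid is seated. Last is the big round lid at top pixel (318,220).

```bash
python3 -m creep '[-15,4,0,0,0,0, -30,8,0,0,0,0, -35,10,0,0,0,0, -35,10,0,0,0,0, -30,8,0,0,0,0, -20,5,-20,0,0,0, -9.5,3,-30,0,0,0, 0,0,-25,0,0,0, 0,0,0,0,0,0, 0,0,0,0,0,0]' 0.5;  python3 -c "
from look import *
from h import *
look('12',(270,170,370,270),(220,160,310,250),4)
from bench import sensors
p=sensors.get_obs()['position']
C=load('scene12');print(p,(proj(C,[p,[*p[:2],.045]])-[220,160])*4+[408,0])"
```

```text
time_s: 28.58
position: [0.4616, -0.0667, 0.0916]
eef_rot: [3.141, -0.001, -3.141]
ft_force: [0.3, -0.4, -0.4]
opening: 0.0442
[ 0.4624 -0.0669  0.0921] [[581.1696 184.0298]
 [584.6176 226.5874]]
```

View pics/L12.png

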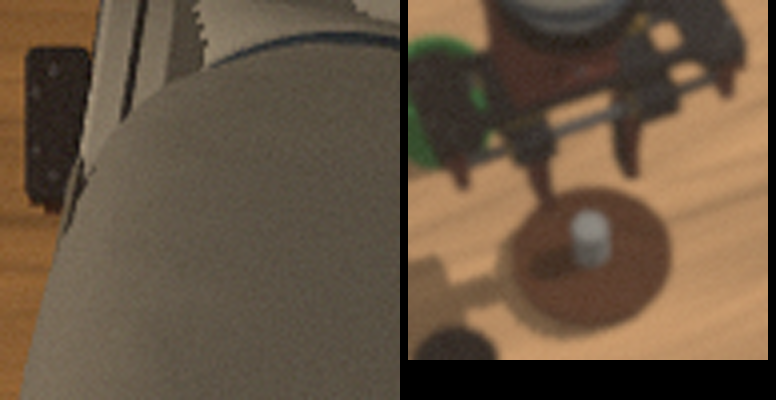

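```bash
python3 -m creep '[0,0,-25,0,0,0, 0,0,-25,0,0,0, 0,0,-14,0,0,0, 0,0,-9,0,0,0, 0,0,0,0,0,0]' 0.5; python3 -m creep '[0,0,0,0,0,0, 0,0,0,0,0,0, 0,0,0,0,0,0, 0,0,0,0,0,0]' 0 25; python3 -m creep '[0,0,10,0,0,0, 0,0,20,0,0,0, 0,0,30,0,0,0, 0,0,40,0,0,0, 0,0,45,0,0,0, 0,0,0,0,0,0, 0,0,0,0,0,0]'
```

```text
time_s: 29.3
position: [0.4619, -0.0668, 0.0183]
eef_rot: [3.142, -0.0, -3.141]
ft_force: [-0.0, 0.4, -0.4]
opening: 0.0438
time_s: 29.8
position: [0.4623, -0.0669, 0.0188]
eef_rot: [-3.141, 0.001, -3.141]
ft_force: [-0.5, 1.1, 5.6]
opening: 0.0216
time_s: 30.68
position: [0.4613, -0.0667, 0.1631]
eef_rot: [3.142, -0.0, -3.141]
ft_force: [0.6, 0.4, -1.3]
opening: 0.0214
```

```bash
python3 -m creep '[8,15,0,0,0,0, 16,30,0,0,0,0, 18,33,0,0,0,0, 18,33,0,0,0,0, 18,33,0,0,0,0, 18,33,0,0,0,0, 18,33,0,0,0,0, 18,33,0,0,0,0, 18,34,0,0,0,0, 16,32,0,0,0,0]'; python3 -m creep '[12,22,0,0,0,0, 4,8,-15,0,0,0, 0,0,-25,0,0,0, 0,0,-26,0,0,0, 0,0,0,0,0,0, 0,0,0,0,0,0]';python3 -c "
from hov import *
from bench import sensors
o=sensors.get_obs();p=o['position'];print(p,np.degrees(o['eef_rot'][2]))
hov('13','lid_big','pot_big',p,p[2]-.019,0,(120,100,200,175),(390,185,465,265),5)"
```

```text
time_s: 31.92
position: [0.6275, 0.2445, 0.1611]
eef_rot: [-3.141, -0.003, -3.141]
ft_force: [0.5, -0.6, -1.6]
opening: 0.0216
time_s: 32.67
position: [0.6437, 0.2721, 0.097]
eef_rot: [-3.141, -0.001, -3.141]
ft_force: [0.3, 0.2, -1.2]
opening: 0.0214
[0.6437 0.2721 0.097 ] -179.99266790894112
```

View pics/H13.png

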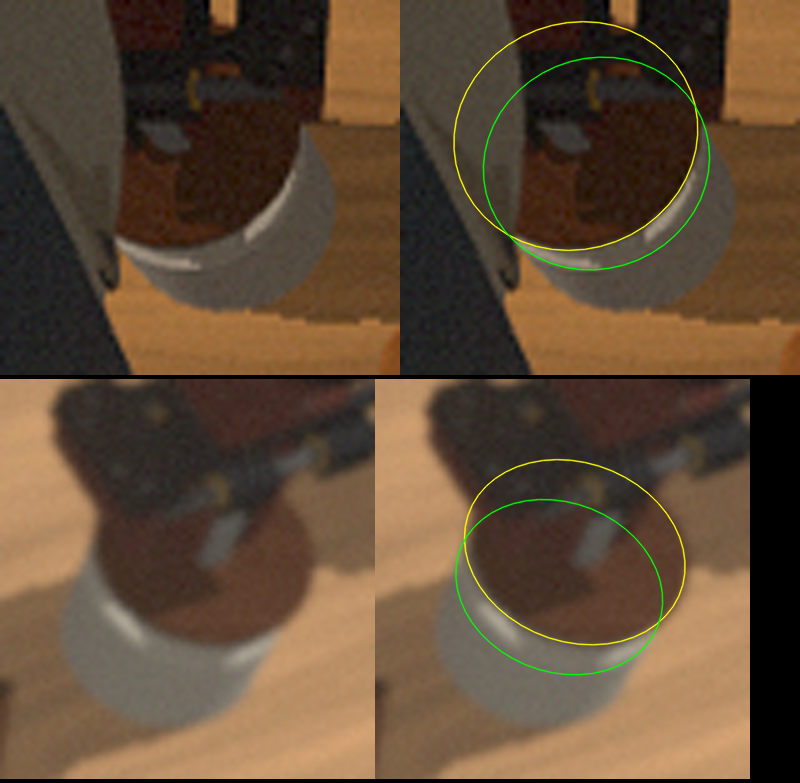

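Both views show the lid and rim matching their predicted outlines: lid edge at crop (300,190) top, rim (280,215). Lowering.

```bash
python3 -m creep '[0,0,-7,0,0,0, 0,0,-6,0,0,0, 0,0,-5,0,0,0, 0,0,-3,0,0,0, 0,0,0,0,0,0, 0,0,0,0,0,0]'; python3 -m creep '[0,0,-2,0,0,0, 0,0,-1.5,0,0,0, 0,0,-1,0,0,0, 0,0,0,0,0,0]'
```

```text
time_s: 33.52
position: [0.6441, 0.2722, 0.0765]
eef_rot: [3.142, 0.0, -3.141]
ft_force: [0.0, 0.1, -1.1]
opening: 0.0209
time_s: 34.02
position: [0.6438, 0.2721, 0.0717]
eef_rot: [-3.141, -0.0, -3.141]
ft_force: [0.6, 0.5, -1.4]
opening: 0.0217
```

```bash
python3 -m creep '[0,0,-0.7,0,0,0, 0,0,-0.4,0,0,0, 0,0,0,0,0,0]'
```

```text
time_s: 34.4
position: [0.6439, 0.2722, 0.0709]
eef_rot: [3.142, 0.0, -3.141]
ft_force: [-1.3, -0.4, -0.4]
opening: 0.0213
```

Near contact, under 0.3 mm short. I'll release, rise, and swing clear for the final look.

```bash
python3 -m creep '[0,0,0,0,0,0, 0,0,0,0,0,0, 0,0,0,0,0,0, 0,0,10,0,0,0, 0,0,20,0,0,0, 0,0,30,0,0,0, 0,0,45,0,0,0, 0,0,50,0,0,0, 0,0,50,0,0,0, 0,0,20,0,0,0]' 0.5; python3 -m creep '[-30,10,20,0,0,0, -40,20,0,0,0,0, -40,25,0,0,0,0, -40,30,0,0,0,0, -40,30,0,0,0,0, -40,30,0,0,0,0, -40,30,0,0,0,0, -30,30,0,0,0,0, -30,30,0,0,0,0, 0,0,0,0,0,0]'; python3 -c "
from h import *
T=grab('top','z');C=grab('scene','z')
crop(T,110,80,480,290,2.1,'pics/zT.png');crop(C,140,140,470,340,2.4,'pics/zS.png')"
```

```text
time_s: 35.65
position: [0.6452, 0.2727, 0.3013]
eef_rot: [3.139, 0.006, -3.141]
ft_force: [1.0, -0.4, -0.6]
opening: 0.0441
time_s: 36.9
position: [0.3118, 0.5083, 0.3154]
eef_rot: [-3.141, -0.001, -3.138]
ft_force: [-0.4, -0.2, 0.4]
opening: 0.0438
```

View pics/zT.png

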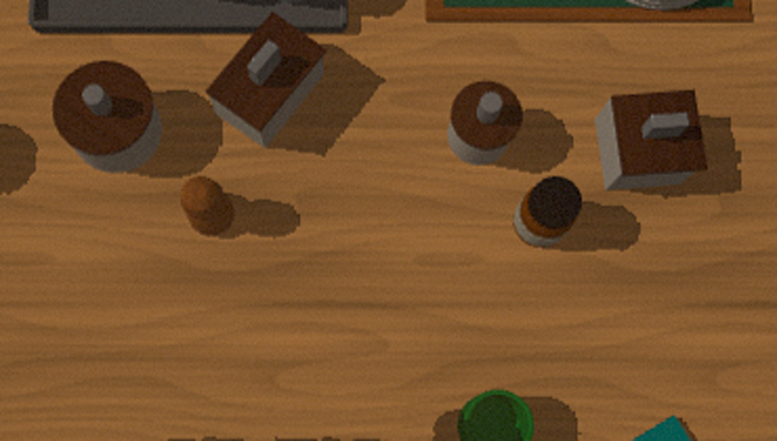

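View pics/zS.png

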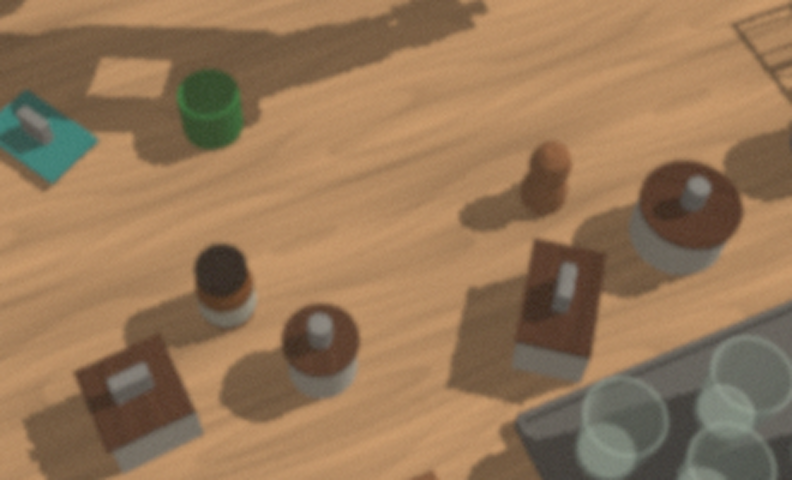

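All four lids look level and seated, and the jar and mill haven't moved. One numeric check of centring before hand-in.

```bash
python3 - <<'E'
import refine as r
from refine import *
R=np.load("pics/R.npy",allow_pickle=True).item();R['pot_oblong']=np.array([.685,.109,np.radians(-37)])
T,C=load("topz"),load("scenez");ims=[(T,G(T)),(C,G(C))]
rel={'square':(.620,-.2864),'oblong':(.685,.1087),'small':(.6365,-.1148),'big':(.6439,.2722)}
from scipy.optimize import minimize
for k,p in rel.items():
    l='lid_'+k;th={'square':np.radians(4.5),'oblong':np.radians(-37)}.get(k,0)
    o=[]
    for im in ims:
        def f(q):
            s=0
            for S_,z in((dens(sh[l]),.065),(dens(rect(14,36) if (k=='square') else kn[l]),.097)):
                uv=proj(im[0],place(S_,q[0]/100,q[1]/100,th,z)); s-=np.mean(np.minimum(map_coordinates(im[1],uv[:,::-1].T,order=1),150))
            return s
        x0=np.array(p)*100
        q=minimize(f,x0,method="Nelder-Mead",options=dict(initial_simplex=x0+np.array([[0,0],[.4,0],[0,.4]]))).x/100
        o.append(q)
    print(k,"release",p,"seen top",o[0],"scene",o[1],"pot",R['pot_'+k][:2])
# pixel change around bystanders
for n,b in(("top",(355,160,388,198)),("top",(194,160,222,192)),("scene",(218,238,250,278)),("scene",(355,195,382,232))):
    a=load(n+"0")["image"];c=load(n+"z")["image"];u0,v0,u1,v1=b
    t=cv2.cvtColor(a[v0:v1,u0:u1],6);im=cv2.cvtColor(c[v0-8:v1+8,u0-8:u1+8],6)
    m=cv2.minMaxLoc(cv2.matchTemplate(im,t,cv2.TM_CCOEFF_NORMED));print(n,"shift px",m[3][0]-8,m[3][1]-8,round(m[1],3))
E
```

```text
square release (0.62, -0.2864) seen top [ 0.6189 -0.2859] scene [ 0.6184 -0.2853] pot [ 0.6204 -0.2871]
oblong release (0.685, 0.1087) seen top [0.6847 0.1083] scene [0.684  0.1098] pot [0.685 0.109]
small release (0.6365, -0.1148) seen top [ 0.6373 -0.1142] scene [ 0.6364 -0.1133] pot [ 0.637  -0.1152]
big release (0.6439, 0.2722) seen top [0.6453 0.2719] scene [0.6442 0.274 ] pot [0.6441 0.2722]
top shift px 0 0 0.97
top shift px 0 0 0.952
scene shift px 0 0 0.992
scene shift px 0 0 0.996
```

Every lid is within about 3 mm of its pot centre and the bystanders are unmoved, so I'm handing in.

```bash
python3 -c "
from bench import robot; print(robot.job_done())"
```

```text
the job is handed in; nothing more can be done
None
```

I put all four dark wood lids on their matching pots and let go of each, then moved the arm clear and handed in at about 37 s of the 106 s. I left the turquoise lid and the green pot alone.

- **Placement:** in the last pictures from both cameras, every lid is within about 3 mm of its pot's centre (limit 10 mm). All four look level with the flange down; I judged tilt by eye only.
- **Seating:** the square, oblong and small lids pressed on the rim at the expected height when I let go. The big lid showed almost no contact force, but it was within a fraction of a millimetre of its seat and looks seated in both views.
- **Bystanders:** the coffee jar and pepper mill show no shift, to the pixel, in either view.
- **Disagreement along the way:** the automatic image fit put the oblong pot about 4 mm off. I corrected that by marking the rim corners by hand before lowering its lid. The two cameras also differed by a few millimetres elsewhere, most on the square pot (about 6 mm in x). I used a combined estimate and checked it against the held lid in the scene view.

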